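Open the sliding filter lid of a bench dust extractor

TASK

Open the bench dust extractor for a filter change: press the lid's snap tab down with the fingertips to free its catch, then push the lid along its guides, off its seat and onto the flat deck beyond, until no part of it is left over the filter opening. Only press and push: the lid stays flat on the machine and is never lifted or tipped, it is left lying free with the tab sprung back, and the other things on the bench are not disturbed.

Things in the scene. Friction and masses are not known exactly. Their poses are not given: they have to be found in the camera images.
- extractor: Grey-green steel dust extractor fixed on the bench. Origin: on the bench under the centre of the filter seat; z up, x the way the lid slides off (from the seat along the deck to the motor hood). It spans x -100 to 330, y -110 to 110 mm; flat deck 130 mm above the bench. Filter opening: x -42 to 42, y -48 to 48 mm. The hood, 48 mm above the deck, begins at x 235 mm and stops a lid pushed too far.
- guides (a point): Centre of the filter seat at deck height (extractor axes). Low steel guide rails, x -45 to 45, y 61 to 71 mm either side, 9 mm high, lap 2 mm over the lid's 4 mm thick side flanges: on the seat the lid can only slide in +x, and after 98 mm of travel it is out of the rails and rests loose on the deck.
- keepers (a point): On the deck midway between the two steel keepers behind the lid, 59 mm behind (-x) the seat's centre. Keepers: x -62.5 to -55.5 mm from the seat's centre, y 21 to 40 mm either side, with arms 8.5 to 16 mm above the deck. The tab's ears catch behind these arms; a fingertip fits between them.
- filter_lid: Dark grey plastic sliding lid, 106 (x) x 132 (y) x 16 mm high, 0.25 kg, lying on the deck. Origin: centre of its underside; axes as the extractor's while seated (then it is 130 mm above the extractor's origin). The snap tab lies in a slot in the middle of its rear (-x) edge. With the tab it spans x -71 to 53 mm, so it must travel 113 mm in +x to uncover the opening fully.
- snap_tab (a joint): Bend of the lid's springy snap tab about a line across the lid at its x = -8 mm: 0 = up (latched), 0.15 rad = down on its stop. Two ears at its rear end (lid x -71 to -64 mm) sit behind the keepers. Past 0.12 rad they drop below the keepers' arms and the lid can be pushed in +x; after 16 mm of travel they are through and the tab may come up. Let go, it springs back up.
- tab_pad (a point): Middle of the top of the tab's ribbed thumb pad, where to press: 30 (x) x 34 (y) mm, 22 mm above the lid's underside, 51 mm behind (-x) the lid's origin. It yields from 2 N and is fully down, 6.5 mm lower, at 9 N. A thumb ledge (34 mm wide, 7 mm thick, 11 mm above the pad) stands with its face 15 mm ahead (+x) of this point: push the lid with the fingertips against it.
- spare_filter: New pleated filter cartridge, cardboard frame 82 x 96 x 42 mm, lying on the bench. Origin: centre of its underside. Not to be disturbed.
- tube_offcut: Offcut of square steel tube, 40 x 40 x 160 mm (long way along its x), lying on the bench behind the tab end of the machine. Origin: centre of its underside. Not to be disturbed.
- grinder: Angle grinder lying on the bench with its 125 mm disc facing up, about 270 mm long (its x) and 86 mm high, side handle to its -y. Origin: on the bench under its body, 50 mm behind the disc's centre. Not to be disturbed.
- spanner: Open-ended steel spanner, about 165 mm long, lying flat on the bench along its x, handle to -x. Origin: on its underside, near its middle. Not to be disturbed.

How it is judged:
By the outcome, as a careful person would: the job done as asked, in the order asked, and still so for the second after the job is handed in, with the robot touching nothing.
It also fails if it takes over 35 s, if anything falls off the work surface, if the arm or the gripper's body presses on something with over 40 N, if the wrist force passes 120 N, or if a joint passes its speed limit or range.

ROBOT

A 6-joint arm with a two-finger parallel gripper is mounted at the origin on the work surface. World frame = base frame: x ahead of the robot, y to its left, z up, the work surface at z = 0. Lengths are in m, angles in rad, forces in N, time in s.
With the tool pointing down it reaches from about 0.375 to 0.975 m from the base axis. Payload 3.8 kg.
Tool frame: the origin (TCP) lies at the very end of the fingers, on their centre line; the grasp point (between the pads) lies bot.hold_point_z behind it (bot.hold_point_z is the distance from the TCP to the grasp point, in m); z points along the fingers, y is the line along which they close (so a half turn about z gives the same grasp; the last joint's range is limited). The gripper opens to 85 mm and grips with 20 to 120 N. Pads are 22 mm wide; open, the fingers measure 114 mm over their backs; the gripper's body (76 mm by 85 mm) begins 54 mm behind the grasp point. The pads swing forward as they close: fully open they stand 13 mm farther back than shut.
Start: joints at [-1.167, 0.264, 1.604, -0, 1.274, -0.037], TCP at [0.288, -0.61, 0.231] pointing down, gripper open.
Joint ranges: [-2.63, 2.63], [-0.94, 2.18], [0.31, 2.57], [-1.31, 4.45], [0, 2.66], [-2.55, 2.55]. Speed limits (rad/s): [2.57, 2.57, 3.14, 3.14, 3.14, 3.14].

INTERFACE

Orientations are given as a rotation vector (axis times angle).
In Python, from workcell import bot, cams, read_state gives the robot as it stands (bot), with the cameras (cams) and the readings as plain functions.
- The arm moves only by the tool drive_effector, called after "Call:" as name(argument=value, ...), one argument or row to a line, values as JSON. Schema: {"type":"object","properties":{"moves":{"type":"array","items":{"type":"number"},"minItems":4,"maxItems":20},"aperture":{"type":"number"},"clamp_n":{"type":"number"},"only":{"type":"string"},"quiet":{"type":"boolean"},"lines":{"type":"string"}},"required":["moves"],"additionalProperties":false}. moves is one flat list of numbers that holds 1 to 5 rows one after another, with no inner brackets; each row has 4 numbers: dx, dy, dz in m, then a turn about the tool's z in rad; each row shifts and turns the commanded pose from where the row before left it, along the tool's axes as they then stand; what a row does not reach is not made up. A row lasts 1/8 s, in which the tool goes at most 0.0625 m and 0.188 rad, less where a joint would pass 70% of its speed; a pose out of reach is approached as far as the arm can. aperture is the opening from 0.0 (shut) to 1.0 (fully open), set as the call begins (left out keeps the last). The fingers move at their own pace and stop on an object; clamp_n is the grip in N (left out, the last holds). Time passes only in rows, so rows that do not move let the fingers close. The tool returns the time, the measured TCP pose, the force, the opening and the grip force at its end. only (a regular expression) keeps the lines of the reply that match it, lines (a string "A,B") keeps lines A to B, and quiet returns only ok. Input that does not fit is refused with a message, and nothing moves.
- read_state(): the state, without advancing time (a new reading comes with each control period).
- cams.read_camera(name): name is "side" or "top" or "wrist"; returns the picture (420x560x3 uint8, red, green, blue); there is no depth.
- cams.camera_info(name): a dict with "intrinsics" (3x3 intrinsics, pixels), "extrinsics" (4x4, takes a point from camera to world coordinates). Camera axes: x right, y down, z forward; pixel columns grow to the right and rows downward; lengths in m; the calibration is good to about 2 mm. A picture is of the moment at which its call begins: read the wrist's pose just before it. camera_info takes no time and is no camera call; for the wrist camera it gives the pose at the moment of the call.
- bot.finish_job(): hands the job in; it is judged then, once.
The state is a dict: "time": time; "q": joint angles; "joint_vel": joint speeds; "joint_torque": joint torques, N m; "tool_pos": TCP position; "tcp_rot": TCP orientation; "wrist_force": force on the tool from outside, world axes, zero at the start; "torque": the same for the moment, N m; "width": opening from 0.0 (shut) to 1.0 (fully open); "grip_force": force on a finger pad.
Only numpy, scipy, OpenCV 4.12 (cv2) and the standard library are available. Lean on these libraries where they do the work, as an engineer would, in place of code of your own. Each camera call takes 0.05 s, during which the arm holds its last target. There are 200 camera calls.

## Working session

There is one attempt and no reset: what is moved stays moved. The work goes in short steps, Python scripts to look and compute and a tool call to move; the robot and the scene stay as the last step left them, time stands still between calls to the robot, and variables do not carry over. Pictures are saved under pics/ and viewed, at most 10 in all, crops included, and the job is handed in when it is done.

```bash
ls; mkdir -p pics
```

Run:
```python
from workcell import bot, cams, read_state
import cv2,numpy as np
for n in("top","side"):
    im=cams.read_camera(n); cv2.imwrite(f"pics/{n}1.png",im[:,:,::-1])
    c=cams.camera_info(n); print(np.round(c["intrinsics"],1).tolist(),np.round(c["extrinsics"],3).tolist())
s=read_state(); print(s["time"],s["tool_pos"],s["tcp_rot"],s["width"],bot.hold_point_z)
```

```text
pics
workcell.py
[[519.7, 0.0, 282.6], [0.0, 519.7, 214.5], [0.0, 0.0, 1.0]] [[0.01, -0.99, 0.141, 0.44], [-1.0, -0.012, -0.012, -0.141], [0.013, -0.141, -0.99, 1.187], [0.0, 0.0, 0.0, 1.0]]
[[429.0, 0.0, 279.3], [0.0, 429.0, 218.5], [0.0, 0.0, 1.0]] [[0.958, -0.168, 0.232, 0.412], [-0.286, -0.61, 0.739, -0.753], [0.017, -0.774, -0.633, 0.641], [0.0, 0.0, 0.0, 1.0]]
0.1 [ 0.28774093 -0.60986148  0.2300778 ] [-3.06361574e+00 -6.86436521e-01  5.71657358e-04] 1.0034411342574967 0.0187
```

View pics/top1.png

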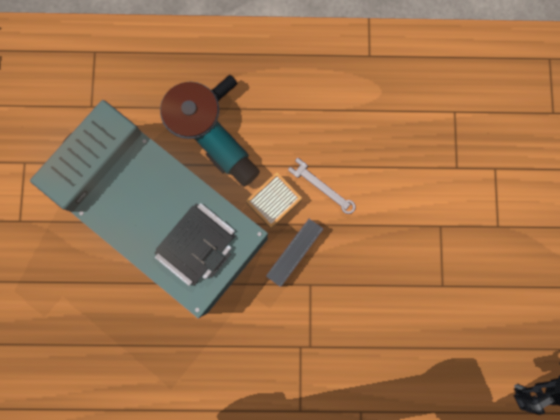

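View pics/side1.png

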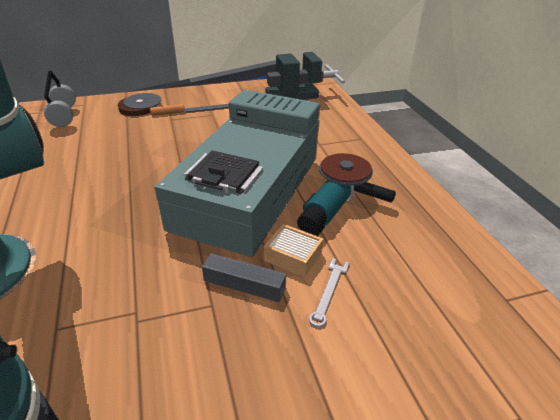

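The top view shows the extractor's rear edge from (267,234) to (201,316), the lid around (198,245) and the hood at upper left. The side view confirms this, with the tab end facing the tube. I'll enlarge the lid.

Run:
```python
import cv2
im=cv2.imread("pics/top1.png")[190:325,135:280]
cv2.imwrite("pics/crop1.png",cv2.resize(im,None,fx=4.4,fy=4.4,interpolation=cv2.INTER_CUBIC))
```

```text
(no output)
```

View pics/crop1.png

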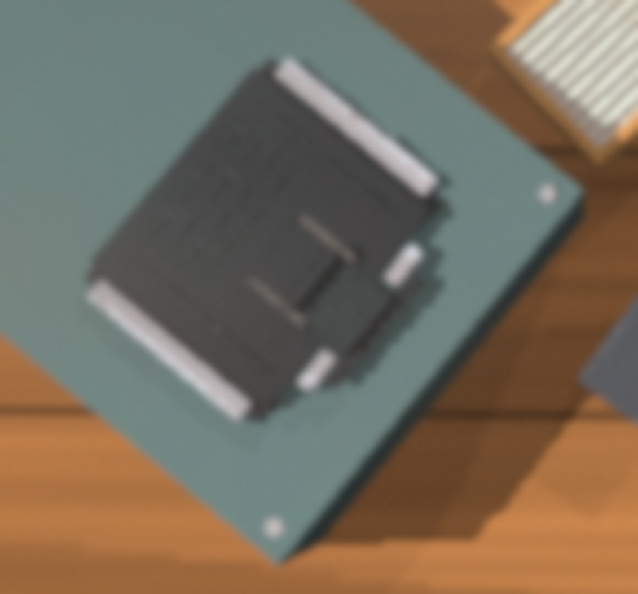

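Create h.py:
```python
from workcell import bot, cams, read_state
import numpy as np
from scipy.spatial.transform import Rotation as R
# fitted extractor pose is kept in pose.npy: x, y, yaw
def world(p,P): 
    c,s=np.cos(p[2]),np.sin(p[2]); P=np.atleast_2d(P)
    return np.c_[p[0]+c*P[:,0]-s*P[:,1],p[1]+s*P[:,0]+c*P[:,1],P[:,2]]
def project(n,W):
    c=cams.camera_info(n); E=c["extrinsics"]; q=(W-E[:3,3])@E[:3,:3]@c["intrinsics"].T
    return q[:,:2]/q[:,2:]
def report(target=None):
    s=read_state(); p=np.load("pose.npy"); r=R.from_rotvec(s["tcp_rot"]); d=s["tool_pos"]-[p[0],p[1],0]
    c,q=np.cos(p[2]),np.sin(p[2]); t=r.as_matrix()
    print("t",s["time"],"tcp in extractor",np.round([c*d[0]+q*d[1],-q*d[0]+c*d[1],d[2]],4),"tool x yaw rel",round((np.arctan2(t[1,0],t[0,0])-p[2]+np.pi)%(2*np.pi)-np.pi,4),"q6",round(s["q"][5],3),"F",np.round(s["wrist_force"],1),"z",np.round(t[:,2],3))
    if target is not None:
        W=world(p,target)[0]; print("tool-axis shift to target",np.round(t.T@(W-s["tool_pos"]),4))
```

Run:
```python
from h import *
from scipy.optimize import least_squares
px=np.array([(282,67),(431,188),(95,290),(243,413),(404,265),(316,369),(584,190),(280,563)])/4.4+[135,190]
P=np.array([(45,-66,139),(-45,-66,139),(45,66,139),(-45,66,139),(-59,-30.5,146),(-59,30.5,146),(-100,-110,130),(-100,110,130)])/1000
f=lambda p:(project("top",world(p,P))-px).ravel()
r=least_squares(f,[.4,.05,.9]); print(r.x,np.round(r.fun.reshape(-1,2),1).tolist())
np.save("pose.npy",r.x)
print("pad side px",project("side",world(r.x,[[-.051,0,.152],[-.1,-.11,.13],[-.1,.11,.13],[-.045,-.066,.139],[-.059,-.0305,.146],[-.059,.0305,.146]])).round(1).tolist())
print("pad",world(r.x,[[-.051,0,.152],[.08,0,.15]])); report([-.055,0,.24])
```

Run:
```python
import cv2
im=cv2.imread("pics/side1.png")[130:250,150:290]
cv2.imwrite("pics/crop2.png",cv2.resize(im,None,fx=5,fy=5,interpolation=cv2.INTER_CUBIC))
```

```text
[0.52743282 0.02346175 0.90414279] [[-0.3, -0.3], [-0.0, -0.2], [-0.2, -0.4], [0.5, -0.1], [-0.1, 0.0], [0.3, 0.3], [0.1, -0.1], [-0.3, 0.7]]
pad side px [[211.3, 176.9], [250.9, 212.2], [153.3, 186.4], [242.2, 187.9], [223.1, 184.7], [196.5, 178.1]]
pad [[ 0.49589648 -0.01661891  0.152     ]
 [ 0.57690158  0.08633338  0.15      ]]
t 0.1 tcp in extractor [-0.6459 -0.2032  0.2301] tool x yaw rel -0.4633 q6 -0.037 F [-0.4  0.1  0.9] z [-0.001  0.002 -1.   ]
tool-axis shift to target [ 0.4378 -0.4459 -0.009 ]
```

View pics/crop2.png

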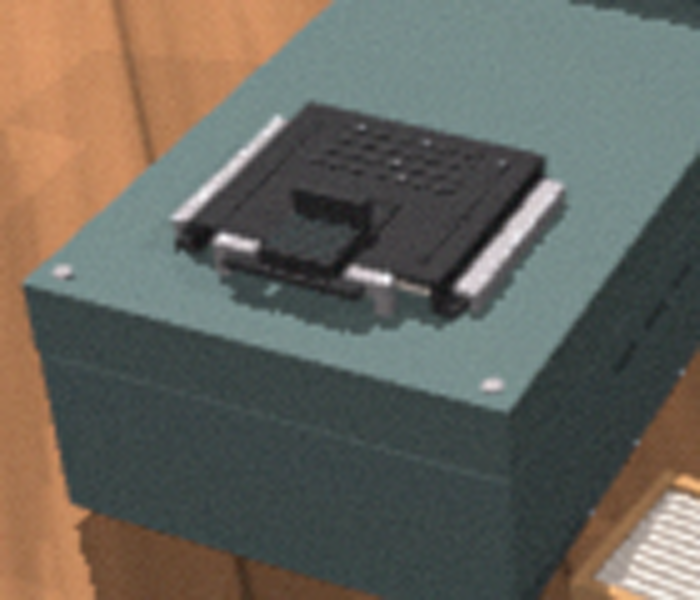

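The side view agrees: the predicted corner at (505,411) in the crop appears at (510,410), and the keepers match within about 1 px. The tab is up and latched. Next I move over the pad with the fingers shut.

Call:
drive_effector(
  moves=[0.0365, -0.0372, 0, 0, 0.0365, -0.0372, 0, 0, 0.0365, -0.0372, 0, 0, 0.0365, -0.0372, 0, 0, 0.0365, -0.0372, 0, 0],
  aperture=0,
  clamp_n=20,
)

```text
time: 0.72
tool_pos: [0.3738, -0.3625, 0.2308]
tcp_rot: [-3.065, -0.686, 0.0]
wrist_force: [0.6, -0.5, -0.2]
width: -0.0
grip_force: 0.0
```

Call:
drive_effector(
  moves=[0.0365, -0.0372, 0, 0, 0.0365, -0.0372, 0, 0, 0.0365, -0.0372, 0, 0, 0.0365, -0.0372, 0, 0, 0.0365, -0.0372, 0, 0],
)

```text
time: 1.35
tool_pos: [0.4594, -0.1166, 0.231]
tcp_rot: [-3.066, -0.687, 0.0]
wrist_force: [1.0, -0.4, -0.4]
width: -0.0
grip_force: 0.0
```

Call:
drive_effector(
  moves=[0.0365, -0.0372, 0, 0, 0.0365, -0.0372, 0, 0, 0, 0, 0, -0.155, 0, 0, 0, -0.155, 0, 0, 0, -0.153],
)

```text
time: 1.98
tool_pos: [0.4933, -0.0194, 0.2307]
tcp_rot: [-2.822, -1.38, 0.001]
wrist_force: [0.5, 0.8, 0.4]
width: 0.001
grip_force: 0.0
```

Call:
drive_effector(
  moves=[0, 0, 0, 0, 0, 0, 0, 0],
)

```text
time: 2.22
tool_pos: [0.4934, -0.0199, 0.231]
tcp_rot: [-2.828, -1.368, 0.001]
wrist_force: [0.1, 0.5, -1.0]
width: 0.003
grip_force: 0.0
```

```bash
python3 -c "
from h import *
report([-.052,0,.165])"
```

```text
t 2.225 tcp in extractor [-5.51e-02 -1.00e-04  2.31e-01] tool x yaw rel -0.0029 q6 0.579 F [ 0.1  0.5 -1. ] z [-0.  0. -1.]
tool-axis shift to target [ 0.0031 -0.0001  0.066 ]
```

Call:
drive_effector(
  moves=[0.001, 0, 0.03, 0, 0, 0, 0.025, 0, 0, 0, 0.009, 0, 0, 0, 0, 0],
)

```text
time: 2.72
tool_pos: [0.4939, -0.0191, 0.1669]
tcp_rot: [-2.826, -1.37, 0.002]
wrist_force: [0.8, -0.4, 0.2]
width: -0.002
grip_force: 0.0
```

Run:
```python
from h import *
import cv2
report([-.053,0,.152])
a=cams.read_camera("side")[130:230,165:265,::-1]; b=cams.read_camera("wrist")[:,:,::-1]
cv2.imwrite("pics/near.png",np.hstack([cv2.resize(a,(420,420),interpolation=cv2.INTER_CUBIC),b[:,90:470]]))
```

```text
t 2.725 tcp in extractor [-0.0542  0.      0.1669] tool x yaw rel -0.0013 q6 0.579 F [ 0.8 -0.4  0.2] z [-0.001  0.    -1.   ]
tool-axis shift to target [0.0012 0.     0.0149]
```

View pics/near.png

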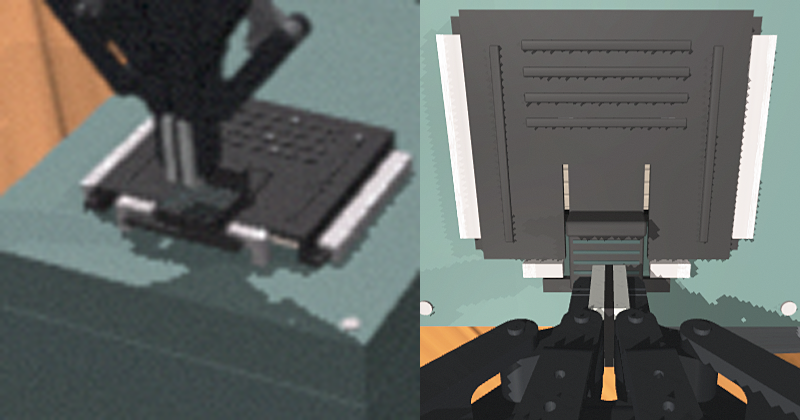

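In the wrist half, the shut fingers (column 610) are centred between the keepers (columns 543 and 670) and behind the ledge (row 215). Now I press down in steps.

Call:
drive_effector(
  moves=[0, 0, 0.012, 0, 0, 0, 0.003, 0, 0, 0, 0.003, 0, 0, 0, 0.002, 0, 0, 0, 0, 0],
)

```text
time: 3.45
tool_pos: [0.4937, -0.0195, 0.1479]
tcp_rot: [2.826, 1.372, -0.002]
wrist_force: [-3.5, -2.0, 6.7]
width: 0.005
grip_force: 3.7
```

```bash
python3 -c "
from h import *
report()"
```

```text
t 3.45 tcp in extractor [-5.460e-02 -1.000e-04  1.479e-01] tool x yaw rel -0.0001 q6 0.578 F [-3.5 -2.   6.7] z [-0.001 -0.001 -1.   ]
```

Call:
drive_effector(
  moves=[0, 0, 0.002, 0, 0, 0, 0.0015, 0, 0, 0, 0, 0],
)

```text
time: 3.82
tool_pos: [0.4938, -0.0197, 0.1455]
tcp_rot: [2.826, 1.372, -0.003]
wrist_force: [-7.6, -1.6, 12.6]
width: 0.001
grip_force: 6.8
```

```bash
python3 -c "
from h import *
report()"
```

```text
t 3.825 tcp in extractor [-0.0547 -0.0002  0.1455] tool x yaw rel -0.0 q6 0.578 F [-7.6 -1.6 12.6] z [-0.001 -0.001 -1.   ]
```

On its stop (12.6 N, past 9 N). Now I push while holding it down.

Call:
drive_effector(
  moves=[0.004, 0, 0.0005, 0, 0.004, 0, 0, 0, 0.004, 0, 0, 0, 0.004, 0, 0, 0, 0.002, 0, 0, 0],
)

```text
time: 4.45
tool_pos: [0.5058, -0.0072, 0.1455]
tcp_rot: [2.822, 1.371, -0.002]
wrist_force: [-6.9, -7.7, 13.2]
width: 0.001
grip_force: 7.3
```

```bash
python3 -c "
from h import *
report()"
```

```text
t 4.45 tcp in extractor [-0.0375 -0.0019  0.1455] tool x yaw rel 0.0006 q6 0.608 F [-6.9 -7.7 13.2] z [ 0.001 -0.004 -1.   ]
```

Call:
drive_effector(
  moves=[0.005, 0, 0, 0, 0.005, 0, 0, 0, 0.005, 0, 0, 0, 0.005, 0, 0, 0, 0, 0, 0, 0],
)

```text
time: 5.08
tool_pos: [0.5185, 0.009, 0.1455]
tcp_rot: [2.822, 1.371, -0.001]
wrist_force: [-5.1, -6.2, 12.1]
width: -0.0
grip_force: 6.7
```

Run:
```python
from h import *
import cv2
report()
a=cams.read_camera("side")[110:230,150:290,::-1]; b=cams.read_camera("wrist")[:,:,::-1]
cv2.imwrite("pics/push1.png",np.hstack([cv2.resize(a,(420,420),interpolation=cv2.INTER_CUBIC),b[:,90:470]]))
```

```text
t 5.075 tcp in extractor [-0.0169 -0.0019  0.1455] tool x yaw rel 0.0004 q6 0.64 F [-5.1 -6.2 12.1] z [ 0.001 -0.004 -1.   ]
```

View pics/push1.png

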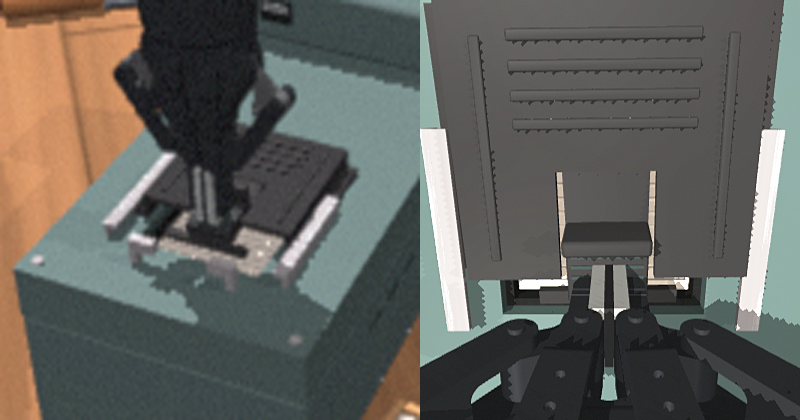

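The lid has moved about 30 mm. The seat shows behind it, and its ears are ahead of the keepers. I'll ease the tab up, recentre by 2 mm and keep pushing on the ledge, expecting about 98 mm more travel.

Call:
drive_effector(
  moves=[0, 0, -0.004, 0, -0.001, 0, -0.004, 0, -0.002, 0, -0.002, 0, 0, -0.002, 0, 0, 0, 0, 0, 0],
)

```text
time: 5.8
tool_pos: [0.5137, 0.0099, 0.1526]
tcp_rot: [-2.825, -1.372, 0.002]
wrist_force: [-0.2, 1.3, 0.1]
width: 0.001
grip_force: 0.0
```

```bash
python3 -c "
from h import *
report()"
```

```text
t 5.8 tcp in extractor [-0.0191  0.0024  0.1526] tool x yaw rel -0.0002 q6 0.637 F [-0.2  1.3  0.1] z [-0.001  0.    -1.   ]
```

Call:
drive_effector(
  moves=[0, 0.0022, -0.0015, 0, 0.005, 0, 0, 0, 0.01, 0, 0, 0, 0.01, 0, 0, 0, 0.01, 0, 0, 0],
)

```text
time: 6.42
tool_pos: [0.5381, 0.0363, 0.1547]
tcp_rot: [2.826, 1.372, -0.001]
wrist_force: [-1.4, -1.3, 0.3]
width: -0.0
grip_force: 1.2
```

Call:
drive_effector(
  moves=[0.01, 0, 0, 0, 0.01, 0, 0, 0, 0.01, 0, 0, 0, 0.005, 0, 0, 0, 0, 0, 0, 0],
)

```text
time: 7.05
tool_pos: [0.5599, 0.0639, 0.1547]
tcp_rot: [-2.826, -1.372, -0.001]
wrist_force: [-0.5, 0.6, 0.4]
width: -0.002
grip_force: 0.0
```

```bash
python3 -c "
from h import *
report([.078,0,.154])"
```

```text
t 7.05 tcp in extractor [ 0.0519 -0.0005  0.1547] tool x yaw rel -0.0001 q6 0.735 F [-0.5  0.6  0.4] z [ 0.001  0.001 -1.   ]
tool-axis shift to target [ 0.0261 -0.0005  0.0008]
```

Call:
drive_effector(
  moves=[0.007, 0, 0, 0, 0.007, 0, 0, 0, 0.007, 0, 0, 0, 0.005, 0, 0, 0, 0, 0, 0, 0],
)

```text
time: 7.68
tool_pos: [0.576, 0.0844, 0.1548]
tcp_rot: [-2.826, -1.372, -0.001]
wrist_force: [-0.4, -0.1, 0.1]
width: 0.002
grip_force: 0.0
```

Call:
drive_effector(
  moves=[-0.004, 0, 0, 0, -0.002, 0, 0, 0, 0, 0, -0.03, 0, 0, 0, -0.05, 0, -0.05, 0, -0.03, 0],
)

```text
time: 8.3
tool_pos: [0.5429, 0.0406, 0.2678]
tcp_rot: [2.823, 1.375, 0.007]
wrist_force: [-0.6, -1.6, 0.6]
width: 0.002
grip_force: 0.0
```

Call:
drive_effector(
  moves=[-0.06, 0, 0, 0, -0.06, 0, 0, 0, 0, 0, 0, 0],
)

```text
time: 8.68
tool_pos: [0.4644, -0.057, 0.265]
tcp_rot: [2.829, 1.365, 0.0]
wrist_force: [1.1, 0.5, -0.7]
width: 0.001
grip_force: 0.0
```

Run:
```python
from h import *
import cv2
report()
a=cams.read_camera("top")[190:325,110:280,::-1]; b=cams.read_camera("wrist")[:,:,::-1]
cv2.imwrite("pics/topend.png",cv2.resize(a,None,fx=4.4,fy=4.4,interpolation=cv2.INTER_CUBIC))
cv2.imwrite("pics/wend.png",b)
```

```text
t 8.675 tcp in extractor [-0.1022 -0.0003  0.265 ] tool x yaw rel -0.0052 q6 0.497 F [ 1.1  0.5 -0.7] z [ 0.    -0.001 -1.   ]
```

View pics/wend.png

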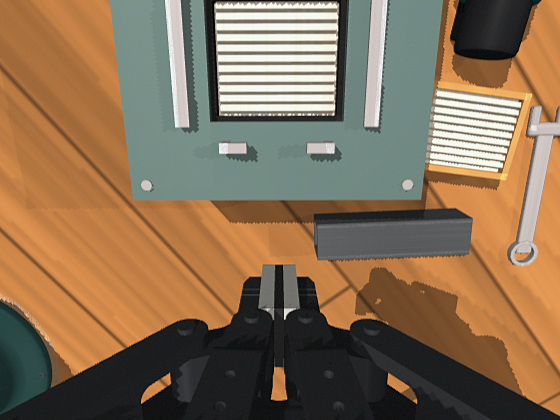

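The opening is clear in the wrist view, but the lid is out of frame, so I check the top view.

View pics/topend.png

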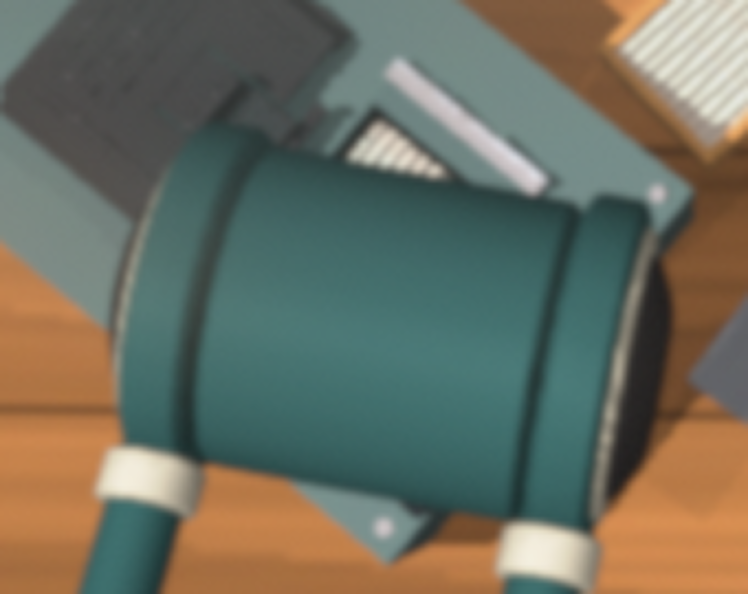

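The arm covers part of the lid, so I move aside for an unobstructed top view.

Call:
drive_effector(
  moves=[-0.04, 0.03, 0, 0, -0.04, 0.03, 0, 0, -0.04, 0.03, 0, 0, -0.04, 0.03, 0, 0, -0.04, 0.03, 0, 0],
)

```text
time: 9.4
tool_pos: [0.4622, -0.3053, 0.2646]
tcp_rot: [-2.825, -1.374, -0.001]
wrist_force: [0.2, 0.0, 0.8]
width: -0.002
grip_force: 0.0
```

Call:
drive_effector(
  moves=[-0.04, 0.03, 0, 0, 0, 0, 0, 0, 0, 0, 0, 0],
)

```text
time: 9.78
tool_pos: [0.4604, -0.3535, 0.2641]
tcp_rot: [-2.824, -1.372, -0.0]
wrist_force: [-0.4, 0.3, -0.5]
width: -0.001
grip_force: 0.0
```

Run:
```python
from h import *
import cv2
p=np.load("pose.npy")
for s in(.113,.12,.125,.13): print(s,((project("top",world(p,[[s-.053,-.066,.134],[s-.053,.066,.134],[s+.053,-.066,.134],[s-.071,0,.146],[.042,-.048,.13],[.042,.048,.13]]))-[100,160])*4).round(0).tolist())
a=cams.read_camera("top")[160:310,100:280,::-1]
cv2.imwrite("pics/topend2.png",cv2.resize(a,None,fx=4,fy=4,interpolation=cv2.INTER_CUBIC))
```

```text
0.113 [[374.0, 163.0], [205.0, 364.0], [217.0, 36.0], [313.0, 282.0], [380.0, 213.0], [257.0, 359.0]]
0.12 [[364.0, 155.0], [195.0, 355.0], [207.0, 28.0], [302.0, 274.0], [380.0, 213.0], [257.0, 359.0]]
0.125 [[356.0, 149.0], [187.0, 349.0], [199.0, 22.0], [295.0, 267.0], [380.0, 213.0], [257.0, 359.0]]
0.13 [[349.0, 143.0], [180.0, 343.0], [192.0, 16.0], [287.0, 261.0], [380.0, 213.0], [257.0, 359.0]]
```

View pics/topend2.png

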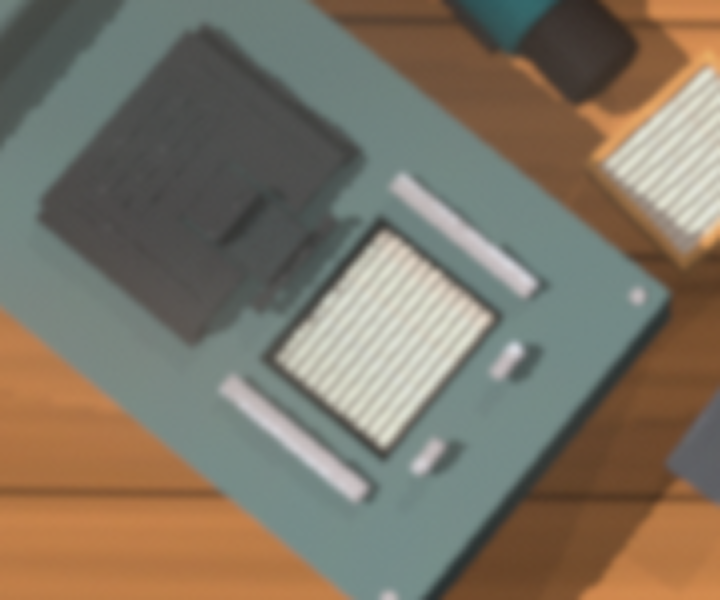

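The picture shows the lid lying square on the deck, with corners at (362,152) and (190,347), which means about 123 mm of travel. The tab's ears are about 25 px (roughly 10 mm) clear of the opening, and the rest of the bench is unchanged.

```bash
python3 -c "
from workcell import bot, cams, read_state
print(bot.finish_job())"
```

```text
the job is handed in; nothing more can be done
None
```

The job is handed in: the tab was pressed and freed, and the lid was pushed about 123 mm, leaving it flat and loose on the deck with the filter opening fully uncovered; nothing else visibly moved.

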